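Clamp a tile rail into its wall bracket

TASK

Fix the black rail in the aluminium bracket of the facade mock-up. First push the rail along its channel until its end is against the steel stop; then take the wider of the two U-shaped clamps from its stand, pass it over the rail with one leg through each hole of the bracket, and press it down against some resistance until its crossbar sits on the rail; then slide the latch all the way along so its lip covers the end of the crossbar. Leave the narrower clamp and the other things on the table where they are, and let go.

Things in the scene. Friction and masses are not known exactly. Their poses are not given: they have to be found in the camera images.
- bracket: Aluminium bracket fixed to the table. Origin: on the table under the midpoint between its two holes; x along the rail towards the stop, z up, y across the rail to the latch side. Its deck is 20 mm thick, top at z = 65, x -130 to +100, y -70 to +70 mm, open below. On it two cheeks guide the rail (y = +-13 to 17, x -125 to -30, top z = 77 mm).
- hole_a (a point): Centre of the mouth, at the deck's top, of the through hole at bracket (0, +24, 65) mm: round, 11 mm diameter, 20 mm deep, with a thin dark 20 mm square gasket round it.
- hole_b (a point): The same for the other hole, at bracket (0, -24, 65) mm; the hole centres are 48 mm apart.
- keeper (a joint): Travel down, m, of a stiff plate under both holes: 0 with its top 43 mm above the table, at most 0.018. The clamp's leg ends meet it 12 mm before the clamp is home; it needs about 8 N to be pushed down and stays down.
- stop_face (a point): Middle of the stop's face towards the rail, at bracket (80, 0, 77) mm. The stop is a steel block on the deck, 50 mm wide (y), 14 mm thick, top at z = 97 mm.
- rail: Loose black square rail, 220 x 24 x 24 mm, about 0.4 kg, in the bracket's channel, underside on the deck, outer end past the deck's -x end. Origin: centre of underside; x along it towards the stop, ends at +-110 mm. Starts 40 to 80 mm short of the stop; against it the origin is at bracket x = -30 mm. Its top is 89 mm above the table.
- wide_clamp: Steel U-clamp to use, 0.22 kg, hanging astride its stand. Origin: middle of the crossbar's underside. Crossbar 80 (y) x 10 (x) x 10 mm; on its middle a grip tab 30 (y) x 10 (x) mm, z 10 to 36; two round legs 8 mm thick at y = +-24, down to z = -58 mm, ends tapered. Same either way round. Origin height: on the stand 78 mm, resting unpressed in the holes 101, home on the rail 89.
- narrow_clamp: The other clamp, on the other stand (which stand is on which side varies): same shape but legs at y = +-17 mm and crossbar 66 mm long, so it does not fit. Leave it.
- wide_clamp_stand: Plywood stand of the wide clamp, fixed: foot 90 x 100 mm, 8 mm thick; upright fin 36 mm (x) x 22 mm (y), top at 78 mm. Origin at the centre of the foot's underside.
- narrow_clamp_stand: The same stand, under the narrow clamp; fixed.
- latch (a joint): Travel of the latch along the bracket's +x, m: 0 open, 0.045 fully over the crossbar's end. It needs about 3 N and stays where it is left. Its lip (underside 102 mm above the table) passes over the end of the crossbar only if the clamp is home.
- latch_thumb (a point): Centre of the top of the latch's upright thumb piece: at bracket (-45 mm + latch travel, 53, 135) mm. The thumb piece is 24 mm (x) x 14 mm (y) and rises from the deck; push its face on the -x side. The lip, 7 mm thick, reaches from it to y = 28 mm.
- tile_sample: Glazed amber wavy tile lying flat, 100 x 120 mm, about 18 mm high; origin centre of underside. Leave it.
- stone_block: Pale stone block 75 x 110 x 70 mm high; origin centre of underside. Leave it.
- driver: Screwdriver lying on the table between the robot and the bracket, about 30 mm high at most; x along it. Leave it.
Not all that is in view belongs to the job. There is more than one size of the rail; the one meant has the size given above.

How it is judged:
By the outcome, as a careful person would: the job done as asked, in the order asked, and still so for the second after the job is handed in, with the robot touching nothing.
It also fails if it takes over 72 s, if anything falls off the work surface, if the arm or the gripper's body presses on something with over 40 N, if the wrist force passes 120 N, or if a joint passes its speed limit or range.

ROBOT

A 7-joint arm with a two-finger parallel gripper is mounted at the origin on the work surface. World frame = base frame: x ahead of the robot, y to its left, z up, the work surface at z = 0. Lengths are in mm, angles in rad, forces in N, time in s.
With the tool pointing down it reaches from about 425 to 875 mm from the base axis. Payload 9.9 kg.
Tool frame: the origin (TCP) lies at the very end of the fingers, on their centre line; the grasp point (between the pads) lies r.pinch_z behind it (r.pinch_z is the distance from the TCP to the grasp point, in mm); z points along the fingers, y is the direction in which the jaws open and shut (so a half turn about z gives the same grasp; the last joint's range is limited). The gripper opens to 85 mm and grips with 20 to 120 N. Pads are 22 mm wide; open, the fingers measure 114 mm over their backs; the gripper's body (76 mm by 85 mm) begins 54 mm behind the grasp point. The pads swing forward as they close: fully open they stand 13 mm farther back than shut.
Start: joints at [-1.367, 0.576, 0.025, 1.437, -0.015, 1.129, -0.057], TCP at [191.587, 647.243, 231.289] pointing down, gripper open.
Joint ranges: [-2.76, 2.76], [-0.34, 2.15], [-1.52, 1.57], [0.19, 2.46], [-1.09, 4.23], [0.17, 1.99], [-2.82, 2.82]. Speed limits (rad/s): [2.22, 2.22, 3.01, 3.01, 3.14, 3.14, 3.14].

INTERFACE

Orientations are given as a unit quaternion [w, x, y, z].
In Python, from bench import r, optics, order gives the robot as it stands. The module is installed in compiled form; this text tells all that it offers.
- The arm moves only by the tool arm_command, never from a script. Its argument "increments" is a list of rows, each a list of 6 numbers: the shift along the world's x, y, z in mm, then the turn, a rotation vector about the world's x, y, z in degrees. A call has 1 to 12 rows; each row is the pose to reach, as a shift and turn from the pose commanded when the call began; what a row does not reach only later rows make up. A row lasts 1/8 s, in which the tool goes at most 62.5 mm and 10.7 degrees, less where a joint would pass 70% of its speed; a pose out of reach is approached as far as the arm can. A call with a gripper value outside its range is refused whole. "jaw" is the finger opening in mm, from 0 to 85.4, set as the call begins (left out, the last holds). The fingers move at their own pace and stop on an object; the grip force is fixed at half the most. Time passes only in rows, so rows that repeat a pose let the fingers close. It gives the time, the measured TCP pose, the force and the opening at its end, in the units of the state.
- r.read_state(): the state, without advancing time (a new reading comes with each control period).
- optics.snapshot(name): name is "scene" or "side" or "wrist"; returns the picture (480x640x3 uint8, red, green, blue); there is no depth.
- optics.calibration(name): a dict with "intrinsics" (3x3 intrinsics, pixels), "view" (4x4, takes a point from world to camera coordinates). Camera axes: x right, y up, looking along -z (the intrinsics and any distortion apply to the point x, -y, -z); pixel columns grow to the right and rows downward; lengths in mm; the calibration is good to about 2 mm. The wrist camera is an equidistant fisheye: a pixel r from the principal point sees the ray r / f radians off the axis. A picture is of the moment at which its call begins: read the wrist's pose just before it. calibration takes no time and is no camera call; for the wrist camera it gives the pose at the moment of the call.
- order.sign_off(): hands the job in, once; it reports no verdict.
Trained networks look in the newest picture that a camera, given by its name, has taken for a name from the list of things; names that differ only in an ending like _2 or _b are one class to them, and where a whole thing is asked for, a point or a joint stands for the part that bears it (a point fixed in the world has none). Each returns a list of dicts, best first, with "confidence" (0 to 1); they miss things now and then, are a little off and sometimes report something else, mostly with a low value. They report only what shows in the picture. A call takes as long as a camera call. They do not tell look-alikes from the thing itself.
- optics.recognise(target, camera): "box" ([left, top, right, bottom] in pixels, round what is visible of it).
The state is a dict: "time": time; "q": joint angles; "qd": joint speeds; "tau": joint torques, N m; "tcp_pos": TCP position; "eef_rot": TCP orientation; "ft_force": force on the tool from outside, world axes, zero at the start; "wrist_torque": the same for the moment, N m; "width": finger opening in mm.
Only numpy, scipy, OpenCV 4.12 (cv2) and the standard library are available. Lean on these libraries where they do the work, as an engineer would, in place of code of your own. Each camera call takes 0.05 s, during which the arm holds its last target.

## Working session

There is one attempt and no reset: what is moved stays moved. The work goes in short steps, Python scripts to look and compute and a tool call to move; the robot and the scene stay as the last step left them, time stands still between calls to the robot, and variables do not carry over. Pictures are saved under pics/ and viewed, and the job is handed in when it is done.

Besides the shell and the picture viewer there is one more tool, called after ">>>" as name(argument=value, ...), one argument or row to a line, values as JSON. arm_command: Moves the arm, as the interface text tells. Its arguments: {"type":"object","properties":{"increments":{"type":"array"},"jaw":{"type":"number"}},"required":["increments"]}

```bash
mkdir -p pics; python3 - <<'E'
from bench import r, optics, order
import cv2
s=r.read_state();print(s['time'],s['tcp_pos'],s['eef_rot'],s['width'],r.pinch_z,s['ft_force'])
for n in ["scene","side","wrist"]:
    c=optics.calibration(n);print(n,c)
    cv2.imwrite(f"pics/{n}0.png",optics.snapshot(n)[:,:,::-1])
E
```

```text
0.0 [191.44243153 646.79256323 230.44367319] [-9.08733242e-05  1.43375267e-01  9.89668040e-01 -8.34033370e-04] 85.58012251489605 18.700000000000003 [-0.90850503 -0.2661196  -0.1924355 ]
scene {'intrinsics': array([[446.46497869,   0.        , 319.09546538],
       [  0.        , 446.46497869, 243.81958009],
       [  0.        ,   0.        ,   1.        ]]), 'view': array([[ 5.09910274e-01,  8.60227335e-01,  6.66897388e-04,
        -2.32936735e+02],
       [-7.37599711e-01,  4.36822061e-01,  5.14910821e-01,
         3.47232920e+02],
       [ 4.42649048e-01, -2.63050221e-01,  8.57243490e-01,
        -1.42979031e+03],
       [ 0.00000000e+00,  0.00000000e+00,  0.00000000e+00,
         1.00000000e+00]])}
side {'intrinsics': array([[616.78228857,   0.        , 325.90723216],
       [  0.        , 616.78228857, 239.41153748],
       [  0.        ,   0.        ,   1.        ]]), 'view': array([[ 9.09891515e-01, -4.14497220e-01, -1.70142398e-02,
        -4.71953404e+02],
       [ 3.10569208e-01,  6.53414126e-01,  6.90359867e-01,
        -1.99381586e+02],
       [-2.75034901e-01, -6.33436685e-01,  7.23266043e-01,
        -1.21760317e+03],
       [ 0.00000000e+00,  0.00000000e+00,  0.00000000e+00,
         1.00000000e+00]])}
wrist {'intrinsics': array([[371.64829954,   0.        , 309.84923807],
       [  0.        , 371.64829954, 238.31728612],
       [  0.        ,   0.        ,   1.        ]]), 'view': array([[ 2.82807550e-01,  9.59176607e-01, -3.56005173e-04,
        -6.74643540e+02],
       [-9.17016420e-01,  2.70268001e-01, -2.93319097e-01,
         3.79024490e+01],
       [-2.81248599e-01,  8.32793178e-02,  9.56014530e-01,
        -3.78692433e+02],
       [ 0.00000000e+00,  0.00000000e+00,  0.00000000e+00,
         1.00000000e+00]])}
```

View pics/scene0.png

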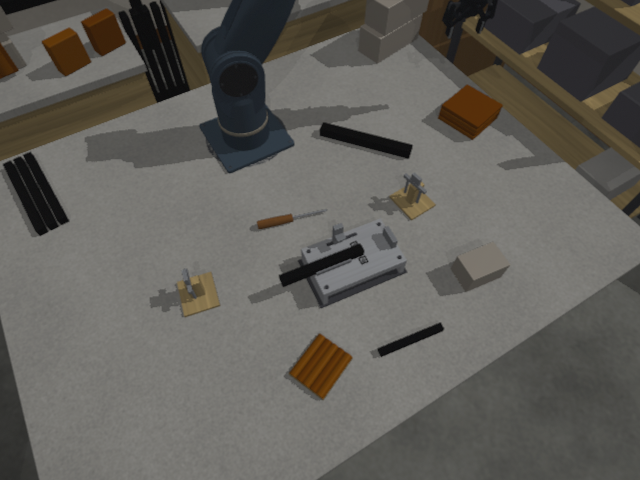

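View pics/side0.png

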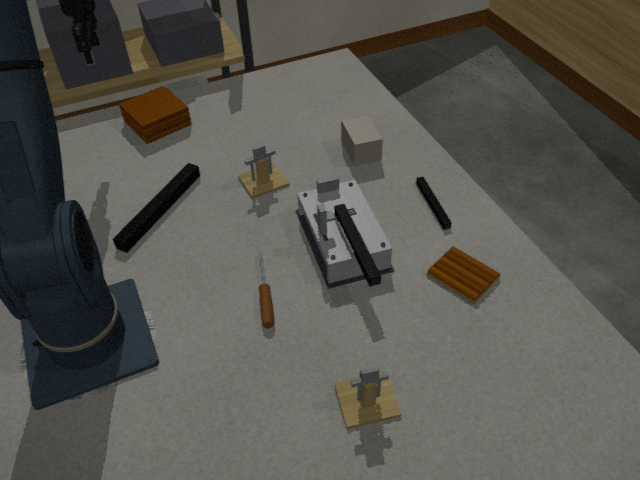

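View pics/wrist0.png

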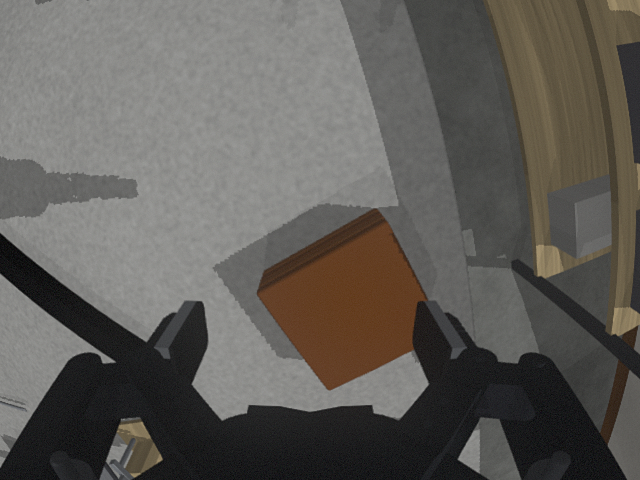

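```bash
python3 - <<'E'
import cv2,numpy as np
a=cv2.imread('pics/scene0.png');b=cv2.imread('pics/side0.png')
def crop(im,x0,y0,w,h,s): return cv2.resize(im[y0:y0+h,x0:x0+w],None,fx=s,fy=s,interpolation=cv2.INTER_CUBIC)
cv2.imwrite('pics/c1.png',crop(a,270,210,150,110,5))
cv2.imwrite('pics/c2.png',crop(b,280,160,130,140,4))
t=[crop(a,150,255,80,70,5),crop(a,375,160,80,70,5),crop(b,320,350,100,87,4),crop(b,220,130,100,87,4)]
t=[cv2.resize(x,(400,300)) for x in t]
cv2.imwrite('pics/c3.png',np.vstack([np.hstack(t[:2]),np.hstack(t[2:])]))
E
```

```text
(no output)
```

View pics/c1.png

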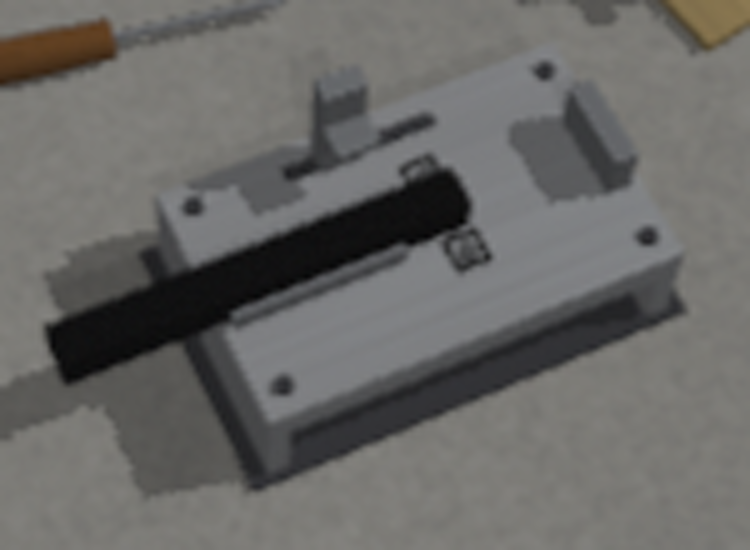

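View pics/c2.png

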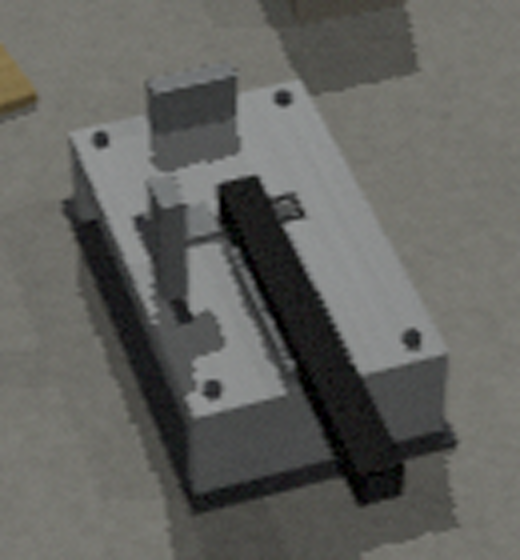

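View pics/c3.png

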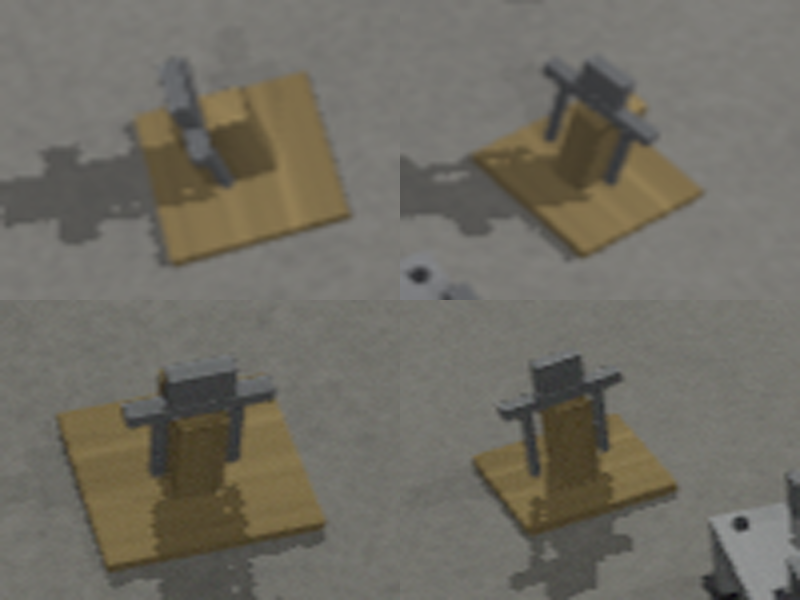

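```bash
cat > h.py <<'E'
import numpy as np
from scipy.optimize import least_squares
from bench import r, optics, order
C={n:optics.calibration(n) for n in ["scene","side"]}
def proj(n,P,c=None):
    c=c or C[n];P=np.atleast_2d(P).astype(float)
    q=(c['view']@np.c_[P,np.ones(len(P))].T)[:3].T*[1,-1,-1]
    K=c['intrinsics']
    if n=='wrist':
        rr=np.hypot(q[:,0],q[:,1]);th=np.arctan2(rr,q[:,2]);s=K[0,0]*th/np.maximum(rr,1e-9)
        return np.c_[K[0,2]+s*q[:,0],K[1,2]+s*q[:,1]]
    return np.c_[K[0,2]+K[0,0]*q[:,0]/q[:,2],K[1,2]+K[1,1]*q[:,1]/q[:,2]]
def back(n,uv,z,c=None):
    c=c or C[n];K=c['intrinsics'];x=(np.asarray(uv,float)-K[:2,2])/K[0,0]
    if n=='wrist':
        th=np.hypot(*x);d=np.r_[x*np.sin(th)/max(th,1e-9),np.cos(th)]
    else: d=np.r_[x,1]
    d=d*[1,-1,-1];R=c['view'][:3,:3];o=-R.T@c['view'][:3,3];d=R.T@d
    return o+d*(z-o[2])/d[2]
def tf(p,P):
    P=np.atleast_2d(P).astype(float);c,s=np.cos(p[2]),np.sin(p[2])
    return np.c_[p[0]+c*P[:,0]-s*P[:,1],p[1]+s*P[:,0]+c*P[:,1],P[:,2]]
def fit(obs,p0):
    # obs: list (cam, local point, pixel[,calib])
    f=lambda p:np.concatenate([(proj(o[0],tf(p,o[1]),o[3] if len(o)>3 else None)[0]-o[2]) for o in obs])
    s=least_squares(f,p0,loss='soft_l1');return s.x,f(s.x).reshape(-1,2)
E
python3 - <<'E'
from h import *
def s1(u,v,sx=5,sy=5,ox=270,oy=210): return np.array([(u+.5)/sx-.5+ox,(v+.5)/sy-.5+oy])
def s2(u,v): return s1(u,v,4,4,280,160)
cs=[(-130,70,65),(100,70,65),(100,-70,65),(-130,-70,65),(0,-24,65)]
obs=[('scene',c,s1(*p)) for c,p in zip(cs,[(157,200),(555,42),(683,252),(268,420),(467,250)])]
obs+=[('side',c,s2(*p)) for c,p in zip(cs,[(190,415),(72,133),(300,82),(447,352),(289,208)])]
p0=np.r_[back('scene',s1(430,220),65)[:2],1.0]
best=min((fit(obs,[*p0[:2],y]) for y in np.arange(-3,3,.7)),key=lambda t:abs(t[1]).sum())
p,res=best;print(p,np.degrees(p[2]));print(res.round(1))
for sel in ('scene','side'):print(sel,fit([o for o in obs if o[0]==sel],p)[0])
def inb(P):
    d=P[:2]-p[:2];c,s=np.cos(p[2]),np.sin(p[2]);return np.round([c*d[0]+s*d[1],-s*d[0]+c*d[1]],1)
for n,u in [('side',s2(220,188)),('side',s2(258,180)),('side',s2(358,478)),('side',s2(402,460)),('scene',s1(50,328)),('scene',s1(68,365))]:
    print('rail',n,inb(back(n,u,89)))
print('thumb',inb(back('scene',s1(340,78),135)),inb(back('side',s2(163,185),135)))
R=lambda u,v:s1(u,v,5,300/70,375,160); RS=lambda u,v:s1(u,v,4,300/87,220,130)
L=lambda u,v:s1(u,v,5,300/70,150,255); LS=lambda u,v:s1(u,v,4,300/87,320,350)
def ends(n,a,b,z):
    A,B=back(n,a,z),back(n,b,z);print(n,(A+B)[:2]/2,np.linalg.norm(A-B),np.degrees(np.arctan2(*(B-A)[1::-1])))
ends('scene',R(152,68),R(250,133),85);ends('side',RS(98,110),RS(222,76),85)
ends('side',LS(124,112),LS(274,86),85); ends('scene',L(172,85),L(215,150),85)
for f,ps in ((L,[(135,120),(308,72),(350,215),(175,265)]),(R,[(70,157),(175,110),(303,192),(185,255)])):
    P=[back('scene',f(*q),8)[:2] for q in ps];print('foot',np.mean(P,0),[np.linalg.norm(P[i]-P[i-1]).round() for i in range(4)])
E
```

```text
[574.58514571  47.24892343 -67.66238735] -3876.7692270037555
[[-0.1 -0.8]
 [ 0.2  0.6]
 [ 0.8  0.8]
 [ 0.2  1.2]
 [ 0.1  0.7]
 [ 0.3  0.8]
 [-1.  -0.3]
 [-0.2 -0.5]
 [-0.1  0.5]
 [-2.   0.5]]
scene [572.86904781  47.69600713 -67.65818993]
side [576.00024921  47.55315418 -67.66844045]
rail side [ 3.4 10.3]
rail side [  2.7 -11.3]
rail side [-212.9   11.1]
rail side [-209.   -13.2]
rail scene [-209.7    9.5]
rail scene [-209.   -12.3]
thumb [-35.7  56.5] [-31.5  52.5]
scene [477.24938745 292.1163412 ] 71.20868855794953 11.565993152716581
side [478.97860342 290.16067312] 79.8805053382743 2.1231441974910985
side [ 439.65024564 -356.10127098] 66.05531874569695 -12.285641948483638
scene [ 443.14772571 -355.53640712] 48.22758424109635 2.8436251449322905
foot [ 440.95554367 -348.67838988] [np.float64(99.0), np.float64(91.0), np.float64(100.0), np.float64(89.0)]
foot [482.79405828 292.97473627] [np.float64(99.0), np.float64(77.0), np.float64(96.0), np.float64(89.0)]
```

>>> arm_command(
  increments=[
    [60,-40,0,0,0,3],
    [110,-100,0,0,0,6],
    [160,-155,0,0,0,9.7],
    [200,-205,0,0,0,9.7],
    [235,-255,0,0,0,9.7],
    [260,-300,0,0,0,9.7],
    [278,-350,0,0,0,9.7],
    [278,-350,0,0,0,9.7],
    [278,-350,0,0,0,9.7],
  ],
  jaw=85,
)

```text
time: 1.27
tcp_pos: [469.9, 296.5, 231.3]
eef_rot: [-0.0, 0.06, 0.998, -0.0]
ft_force: [-0.2, 0.0, 0.0]
width: 85.2
```

```bash
python3 - <<'E'
from h import *
import cv2,pickle
s=r.read_state();c=optics.calibration('wrist');im=optics.snapshot('wrist')
print(s['time'],s['tcp_pos'],s['eef_rot'],s['ft_force'])
cv2.imwrite('pics/w1.png',im[:,:,::-1]);pickle.dump(c,open('w1.pkl','wb'))
E
```

```text
1.275 [469.91770145 296.48466692 231.30967099] [-5.29705746e-05  6.03282234e-02  9.98178593e-01 -7.62037427e-06] [-0.17711095  0.04564962  0.0477481 ]
```

View pics/w1.png

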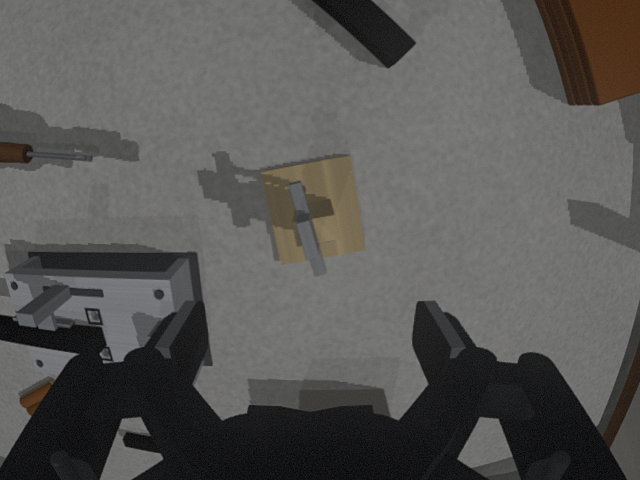

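```bash
python3 - <<'E'
import cv2
a=cv2.imread('pics/w1.png')
cv2.imwrite('pics/w1c.png',cv2.resize(a[150:290,240:390],None,fx=5,fy=5,interpolation=cv2.INTER_CUBIC)[:600])
E
```

```text
(no output)
```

View pics/w1c.png

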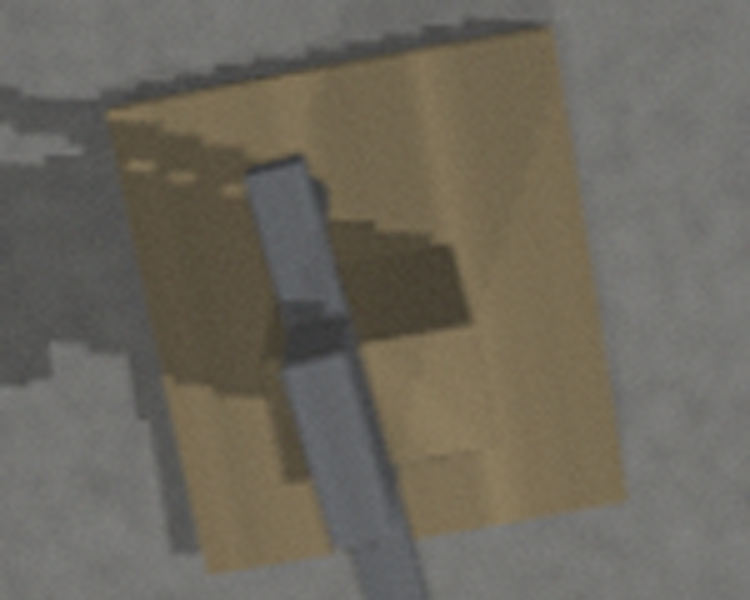

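```bash
python3 - <<'E'
from h import *
import pickle
c=pickle.load(open('w1.pkl','rb'))
f=lambda u,v:np.array([(u+.5)/5-.5+240,(v+.5)/5-.5+150])
# clamp local; local +y toward -x world (near robot): yaw~ 83deg like bracket
obs=[('wrist',(-5,40,88),f(303,157),c),('wrist',(5,40,88),f(247,172),c),('wrist',(-5,15,114),f(350,350),c),('wrist',(5,15,114),f(285,370),c),('wrist',(5,-15,114),f(332,548),c),('wrist',(-5,-15,114),f(398,522),c)]
# local x toward which side? left in image
for sgn in (1,-1):
    o=[(a,(sgn*l[0],l[1],l[2]),u,cc) for a,l,u,cc in obs]
    best=min((fit(o,[478,291,y]) for y in np.arange(-3,3,.7)),key=lambda t:abs(t[1]).sum())
    print(sgn,best[0],np.degrees(best[0][2])%360,best[1].round(1).tolist())
A=[back('wrist',f(247,172),88,c),back('wrist',f(303,157),88,c),back('wrist',(313.5,276),88,c),back('wrist',(326,271.5),88,c)]
print(np.round(A,1),np.linalg.norm(A[0]-A[2]))
p=[574.585,47.249,np.radians(83.23)]
print('holes px pred',proj('wrist',tf(p,[(0,24,65),(0,-24,65)]),c))
E
```

```text
1 [475.00856232 290.08470258   1.37586757] 78.83140471194643 [[-0.8, -0.2], [23.3, -2.3], [-13.6, 0.6], [13.3, -2.4], [0.9, 0.9], [-25.7, 5.2]]
-1 [475.19457162 294.7225965    1.70833182] 97.88020325984483 [[0.8, -0.3], [-0.4, -0.0], [-0.4, -0.5], [-0.8, -1.1], [0.5, 1.0], [0.3, 3.0]]
[[436.3 284.6  88. ]
 [435.1 293.5  88. ]
 [515.  294.5  88. ]
 [512.2 305.3  88. ]] 79.27003018099765
holes px pred [[ 92.57610906 318.23212516]
 [102.81475261 354.86220212]]
```

>>> arm_command(
  increments=[
    [20,-60,0,0,0,0],
    [40,-120,0,0,0,0],
    [55,-180,0,0,0,0],
    [65,-240,0,0,0,0],
    [70,-300,0,0,0,0],
    [74,-360,0,0,0,0],
    [76,-420,0,0,0,0],
    [76,-475,0,0,0,0],
    [76,-492,-50,0,0,0],
    [76,-492,-105,0,0,0],
    [76,-492,-105,0,0,0],
  ],
  jaw=0,
)

```text
time: 2.7
tcp_pos: [544.1, -191.6, 122.9]
eef_rot: [-0.004, 0.058, 0.998, 0.001]
ft_force: [-0.5, 0.4, 0.4]
width: 0.3
```

```bash
python3 - <<'E'
from h import *
import cv2,pickle
s=r.read_state();c=optics.calibration('wrist');im=optics.snapshot('wrist');sd=optics.snapshot('side')
print(s['time'],s['tcp_pos'],s['eef_rot'],s['width'])
cv2.imwrite('pics/w2.png',im[:,:,::-1]);pickle.dump(c,open('w2.pkl','wb'))
cv2.imwrite('pics/s2.png',cv2.resize(sd[150:350,250:500,::-1],None,fx=3,fy=3))
E
```

```text
2.7 [ 544.13694155 -191.63630156  122.90949789] [-0.00363498  0.05772397  0.99832502  0.00137599] 0.29957337969820563
```

View pics/w2.png

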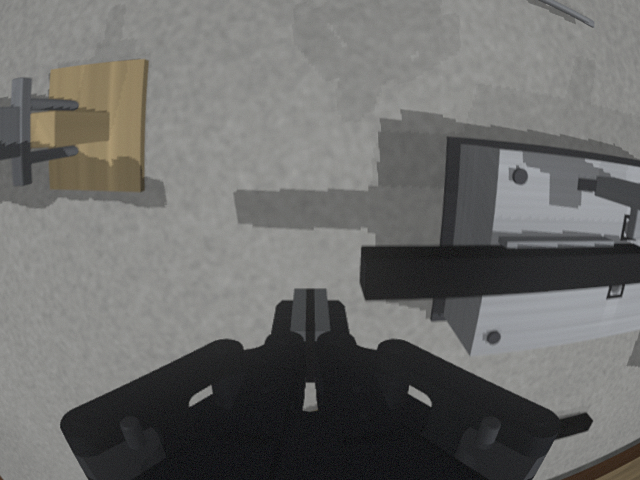

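View pics/s2.png

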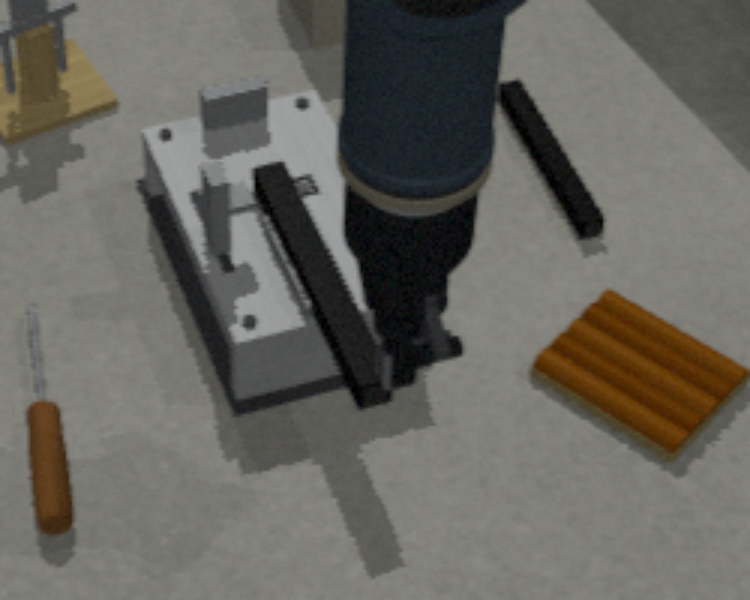

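```bash
python3 - <<'E'
from h import *
import pickle
c=pickle.load(open('w2.pkl','rb'))
p=[574.585,47.249,np.radians(83.23)]
def inb(P):
    d=P[:2]-p[:2];cc,s=np.cos(p[2]),np.sin(p[2]);return np.round([cc*d[0]+s*d[1],-s*d[0]+cc*d[1]],1)
for u in [(361,248),(365,299),(300,290),(323,290),(276,302),(344,302)]:
    print(u,inb(back('wrist',u,89,c)),inb(back('wrist',u,123,c)))
print(inb(np.array([544.1,-191.6])))
# bracket refine w/ wrist: deck corners & screws
print(proj('wrist',tf(p,[(-130,70,65),(-130,-70,65),(0,-24,65),(-208,12,89),(-208,-12,89)]),c))
E
```

```text
(361, 248) [-214.7   18.7] [-219.9   29.8]
(365, 299) [-211.1   -9.9] [-216.9    6.8]
(300, 290) [-245.6   -4.4] [-244.8   11.1]
(323, 290) [-233.6   -4.4] [-235.1   11.2]
(276, 302) [-258.4  -11.6] [-255.1    5.4]
(344, 302) [-222.3  -11.5] [-226.     5.4]
[-240.8    2.1]
[[498.45641008 151.49142449]
 [467.35550687 357.34719767]
 [614.54590869 288.35872928]
 [373.36470779 260.44672546]
 [370.46905712 302.50487095]]
```

>>> arm_command(
  increments=[
    [2,0,-50,0,0,0],
    [2,0,-54,0,0,0],
    [3,8,-54,0,0,0],
    [4,16,-54,0,0,0],
    [5,24,-54,0,0,0],
    [6,32,-54,0,0,0],
    [7,40,-54,0,0,0],
    [8,48,-54,0,0,0],
    [9,56,-54,0,0,0],
    [10,64,-54,0,0,0],
    [10,70,-54,0,0,0],
    [10,70,-54,0,0,0],
  ],
)

```text
time: 4.3
tcp_pos: [555.5, -123.6, 72.1]
eef_rot: [-0.0, 0.059, 0.998, 0.0]
ft_force: [-0.3, 0.1, 0.5]
width: -0.2
```

```bash
python3 - <<'E'
from h import *
import cv2,pickle
s=r.read_state();c=optics.calibration('wrist');im=optics.snapshot('wrist');sd=optics.snapshot('side')
print(s['time'],s['tcp_pos'],s['eef_rot'],s['width'],s['ft_force'])
cv2.imwrite('pics/w3.png',im[:,:,::-1]);pickle.dump(c,open('w3.pkl','wb'))
cv2.imwrite('pics/s3.png',cv2.resize(sd[150:350,250:500,::-1],None,fx=3,fy=3))
E
```

```text
4.3 [ 555.53261681 -123.64879248   72.13633363] [-2.19336747e-04  5.86493685e-02  9.98278558e-01  3.53192841e-04] -0.21855941482989302 [-0.30887873  0.087015    0.52726549]
```

View pics/s3.png

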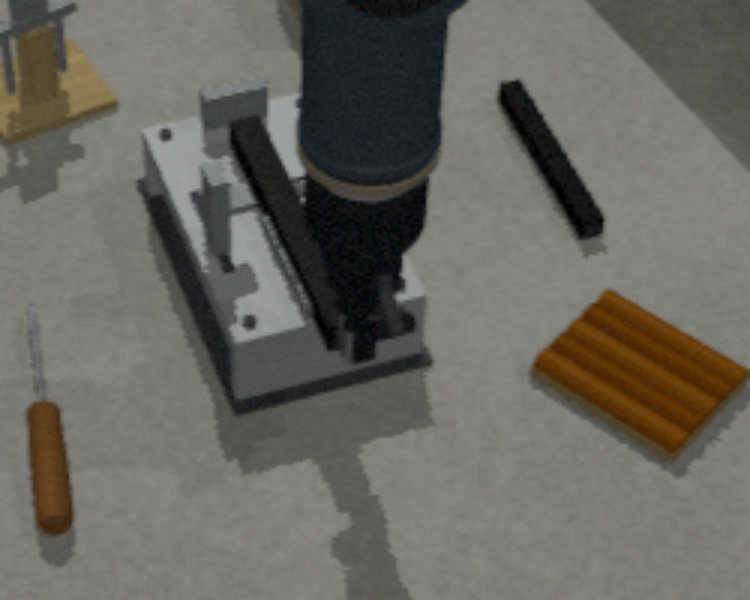

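View pics/w3.png

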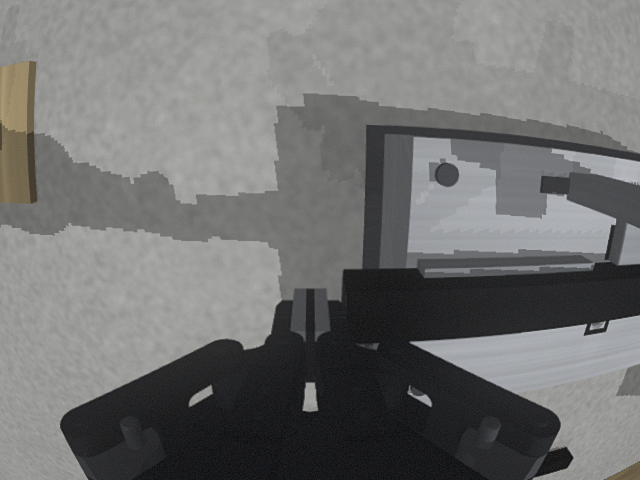

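>>> arm_command(
  increments=[
    [0.2,2,0,0,0,0],
    [0.5,4,0,0,0,0],
    [0.7,6,0,0,0,0],
    [1,8,0,0,0,0],
    [1.2,10,0,0,0,0],
  ],
)

```text
time: 5.03
tcp_pos: [556.8, -114.6, 72.3]
eef_rot: [-0.0, 0.059, 0.998, -0.0]
ft_force: [-0.6, -2.0, -0.7]
width: 0.2
```

>>> arm_command(
  increments=[
    [0.2,2,0,0,0,0],
    [0.5,4,0,0,0,0],
    [0.6,5,0,0,0,0],
  ],
)

```text
time: 5.4
tcp_pos: [557.4, -109.6, 72.3]
eef_rot: [0.0, 0.059, 0.998, 0.0]
ft_force: [-0.4, -1.6, -0.9]
width: -0.1
```

>>> arm_command(
  increments=[
    [0.2,2,0,0,0,0],
    [0.4,3,0,0,0,0],
  ],
)

```text
time: 5.65
tcp_pos: [557.8, -106.6, 72.3]
eef_rot: [0.0, 0.059, 0.998, 0.0]
ft_force: [0.2, -1.7, -0.9]
width: 0.4
```

```bash
python3 - <<'E'
from h import *
import cv2,pickle
s=r.read_state();sd=optics.snapshot('side');a=optics.snapshot('scene')
print(s['time'],s['tcp_pos'],s['ft_force'])
cv2.imwrite('pics/s4.png',cv2.resize(sd[165:285,290:410,::-1],None,fx=5,fy=5,interpolation=cv2.INTER_CUBIC))
cv2.imwrite('pics/a4.png',cv2.resize(a[210:320,270:420,::-1],None,fx=5,fy=5,interpolation=cv2.INTER_CUBIC))
E
```

```text
5.65 [ 557.80877108 -106.60117054   72.29449132] [ 0.16338052 -1.7414682  -0.89976926]
```

View pics/s4.png

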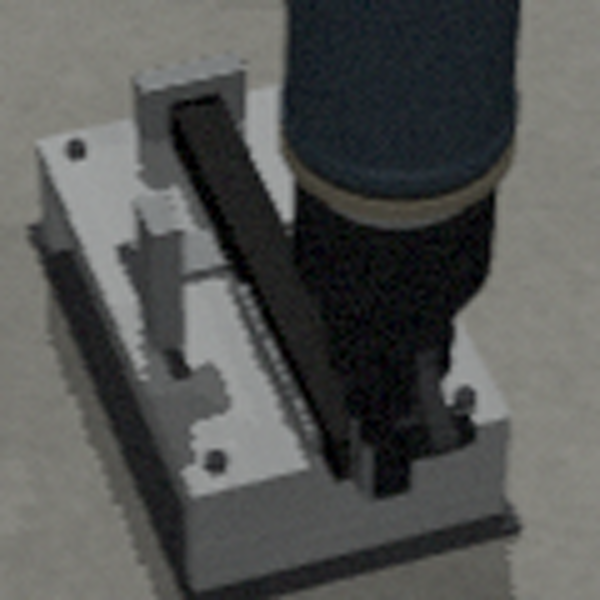

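View pics/a4.png

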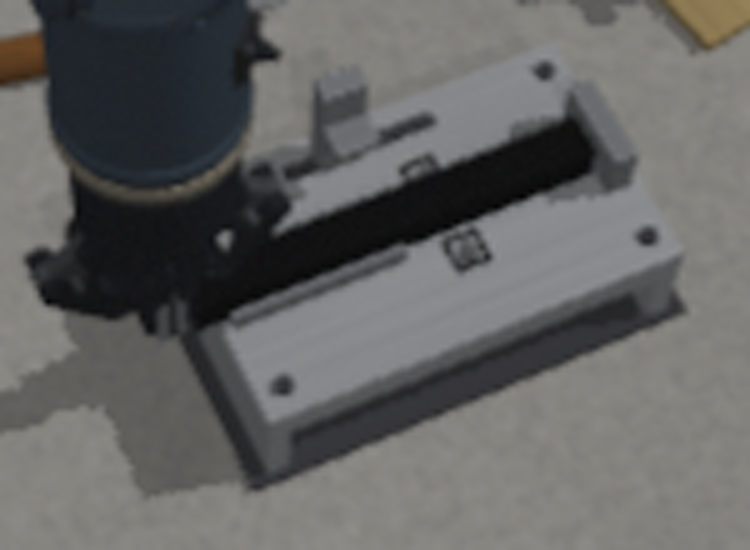

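>>> arm_command(
  increments=[
    [0.1,1,0,0,0,0],
    [0.2,2,0,0,0,0],
    [0.3,2.5,0,0,0,0],
  ],
)

```text
time: 6.12
tcp_pos: [558.0, -104.9, 72.3]
eef_rot: [-0.0, 0.059, 0.998, -0.0]
ft_force: [-1.5, -4.7, -1.2]
width: 0.1
```

>>> arm_command(
  increments=[
    [0.1,1,0,0,0,0],
    [0.2,1.5,0,0,0,0],
    [0.2,1.5,0,0,0,0],
  ],
)

```text
time: 6.5
tcp_pos: [558.0, -104.8, 72.4]
eef_rot: [0.0, 0.06, 0.998, -0.001]
ft_force: [-1.2, -8.0, -0.9]
width: -0.3
```

>>> arm_command(
  increments=[
    [-1,-10,0,0,0,0],
    [-3,-22,0,0,0,0],
    [-3,-22,55,0,0,0],
    [-3,-22,110,0,0,0],
    [0,20,158,0,0,0],
    [6,80,158,0,0,0],
    [12,130,158,0,0,0],
    [16,150,158,0,0,0],
    [16,150,158,0,0,0],
    [16,150,158,0,0,0],
  ],
  jaw=70,
)

```text
time: 7.75
tcp_pos: [574.1, 45.1, 230.2]
eef_rot: [-0.0, 0.06, 0.998, -0.001]
ft_force: [-0.8, -0.2, -0.6]
width: 69.9
```

```bash
python3 - <<'E'
from h import *
import cv2,pickle
s=r.read_state();c=optics.calibration('wrist');im=optics.snapshot('wrist')
print(s['time'],s['tcp_pos'],s['eef_rot'],s['width'],s['ft_force'])
cv2.imwrite('pics/w5.png',im[:,:,::-1]);pickle.dump((c,s),open('w5.pkl','wb'))
cv2.imwrite('pics/w5c.png',cv2.resize(im[160:320,220:420,::-1],None,fx=4,fy=4,interpolation=cv2.INTER_CUBIC)[:600])
p=[574.585,47.249,np.radians(83.23)]
print(proj('wrist',tf(p,[(0,24,65),(0,-24,65),(100,70,65),(100,-70,65)]),c))
E
```

```text
7.75 [574.14408693  45.1118597  230.18299564] [-1.57913354e-04  6.03368573e-02  9.98177913e-01 -5.40399997e-04] 69.94125742136283 [-0.77717578 -0.19772072 -0.59385811]
[[312.08610484 189.62019783]
 [312.08199895 244.22345034]
 [430.13288327 138.03568323]
 [418.4564562  290.45579863]]
```

View pics/w5.png

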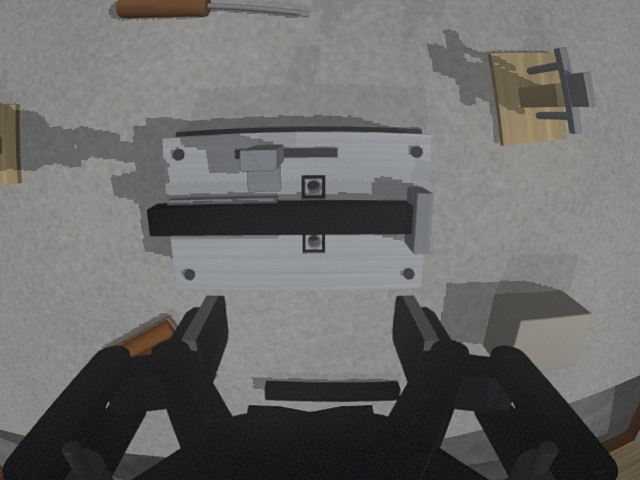

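View pics/w5c.png

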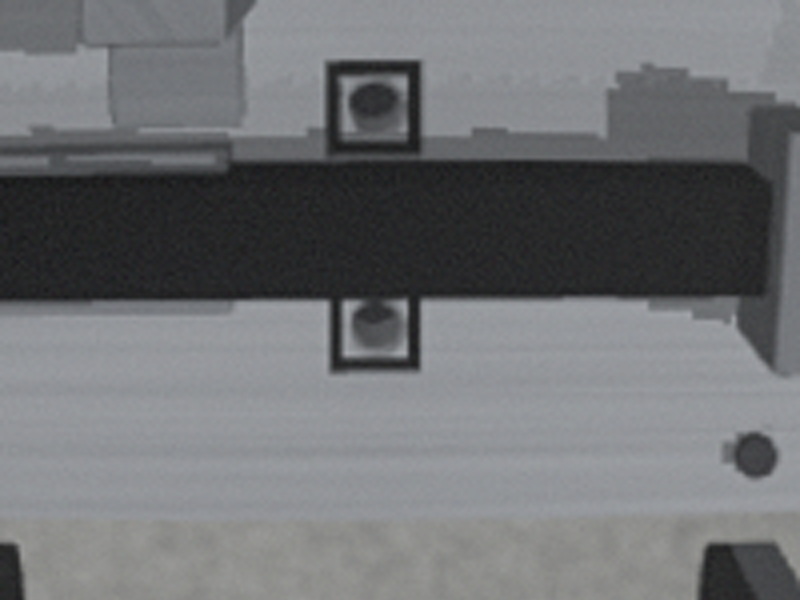

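```bash
python3 - <<'E'
from h import *
import pickle
c,s=pickle.load(open('w5.pkl','rb'))
A=back('wrist',(313.1,186.1),65,c);B=back('wrist',(313.6,240.9),65,c)
print((A+B)/2,np.linalg.norm(A-B),np.degrees(np.arctan2(A[1]-B[1],A[0]-B[0]))-90)
obs=[('wrist',l,np.array(u),c) for l,u in [((0,24,65),(313.1,186.1)),((0,-24,65),(313.6,240.9)),((-130,70,65),(163,139)),((100,70,65),(431,138.5)),((100,-70,65),(422,288)),((-130,-70,65),(176.5,289.5))]]
p,res=fit(obs,[574,47,1.45]);print(p,np.degrees(p[2]),res.round(1).tolist())
for k in (4,89):
  pass
# rail inner end edge and stop
def inb(P):
    d=P[:2]-p[:2];cc,ss=np.cos(p[2]),np.sin(p[2]);return np.round([cc*d[0]+ss*d[1],-ss*d[0]+cc*d[1]],1)
print(inb(back('wrist',(412,202),89,c)),inb(back('wrist',(412,234),89,c)),inb(back('wrist',(148,209),89,c)))
q=s['eef_rot'];from scipy.spatial.transform import Rotation as Ro
R=Ro.from_quat([*q[1:],q[0]]).as_matrix();print(R.round(3), np.degrees(np.arctan2(R[1,1],R[0,1])))
E
```

```text
[571.72385994  48.6780099   65.        ] 47.96382545746685 83.78960071770166
[572.79970285  48.81016133   1.45774724] 83.52276466714152 [[0.4, 1.2], [0.2, 1.2], [-0.8, -0.2], [0.3, -3.3], [-1.6, 0.0], [0.7, -0.7]]
[78.3 16.5] [ 80.  -10.1] [-138.    13.2]
[[-0.993  0.12  -0.   ]
 [ 0.12   0.993 -0.001]
 [ 0.    -0.001 -1.   ]] 83.08171016882572
```

>>> arm_command(
  increments=[
    [-20,50,0,0,0,4],
    [-40,100,0,0,0,8],
    [-60,150,0,0,0,12],
    [-80,200,0,0,0,14.5],
    [-98.9,246,0,0,0,14.5],
    [-98.9,249.6,-20,0,0,14.5],
    [-98.9,249.6,-70,0,0,14.5],
    [-98.9,249.6,-70,0,0,14.5],
    [-98.9,249.6,-70,0,0,14.5],
  ],
  jaw=60,
)

```text
time: 8.93
tcp_pos: [476.5, 296.1, 161.6]
eef_rot: [0.0, -0.066, 0.998, 0.0]
ft_force: [1.0, 0.7, 0.8]
width: 59.8
```

```bash
python3 - <<'E'
from h import *
import cv2,pickle
s=r.read_state();c=optics.calibration('wrist');im=optics.snapshot('wrist')
print(s['time'],s['tcp_pos'],s['eef_rot'],s['width'],s['ft_force'])
cv2.imwrite('pics/w6.png',im[:,:,::-1]);pickle.dump((c,s),open('w6.pkl','wb'))
p=[475.2,294.7,np.radians(97.6)]
print(proj('wrist',tf(p,[(0,40,88),(0,-40,88),(0,15,114),(0,-15,114)]),c))
E
```

```text
8.925 [476.48699845 296.10832474 161.59510242] [ 4.79876268e-04 -6.63168795e-02  9.97798494e-01  7.58450127e-05] 59.76685673902015 [1.00007586 0.67373127 0.76431455]
[[306.96616054 185.59074537]
 [307.12362211 308.00985559]
 [306.71281387 239.51615814]
 [306.80545058 290.40064403]]
```

View pics/w6.png

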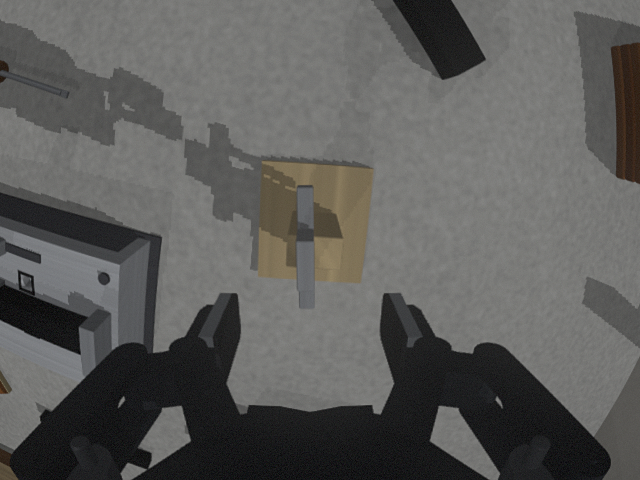

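>>> arm_command(
  increments=[
    [-1,-1.2,-40,0,0,0],
    [-1,-1.2,-70,0,0,0],
    [-1,-1.2,-75,0,0,0],
    [-1,-1.2,-75,0,0,0],
  ],
)

```text
time: 9.48
tcp_pos: [475.3, 295.9, 86.7]
eef_rot: [0.001, -0.067, 0.998, 0.0]
ft_force: [0.3, 0.4, 0.6]
width: 59.6
```

>>> arm_command(
  increments=[
    [0,0,0,0,0,0],
    [0,0,0,0,0,0],
    [0,0,0,0,0,0],
    [0,0,0,0,0,0],
    [0,0,0,0,0,0],
    [0,0,0,0,0,0],
  ],
  jaw=0,
)

```text
time: 10.22
tcp_pos: [474.7, 295.8, 85.9]
eef_rot: [0.0, -0.067, 0.998, 0.0]
ft_force: [-1.6, -0.8, 7.3]
width: 8.7
```

>>> arm_command(
  increments=[
    [0,0,20,0,0,0],
    [0,0,50,0,0,0],
    [0,0,85,0,0,0],
    [0,0,120,0,0,0],
    [0,0,145,0,0,0],
    [0,0,145,0,0,0],
    [0,0,145,0,0,0],
  ],
)

```text
time: 11.1
tcp_pos: [473.8, 295.3, 229.1]
eef_rot: [-0.001, -0.067, 0.998, -0.0]
ft_force: [-0.1, 0.6, -2.5]
width: 9.0
```

```bash
python3 - <<'E'
from h import *
import cv2,pickle
s=r.read_state();c=optics.calibration('wrist');im=optics.snapshot('wrist')
print(s['time'],s['tcp_pos'],s['eef_rot'],s['width'],s['ft_force'],s['wrist_torque'])
cv2.imwrite('pics/w7.png',im[:,:,::-1]);pickle.dump((c,s),open('w7.pkl','wb'))
cv2.imwrite('pics/w7c.png',cv2.resize(im[180:330,210:410,::-1],None,fx=4,fy=4,interpolation=cv2.INTER_CUBIC))
E
```

```text
11.1 [473.76538287 295.28931032 229.12649208] [-7.42866149e-04 -6.72854627e-02  9.97733388e-01 -4.48832057e-04] 9.017765099977614 [-0.11652811  0.64339658 -2.52575383] [-0.01330539  0.02244606  0.01854247]
```

View pics/w7c.png

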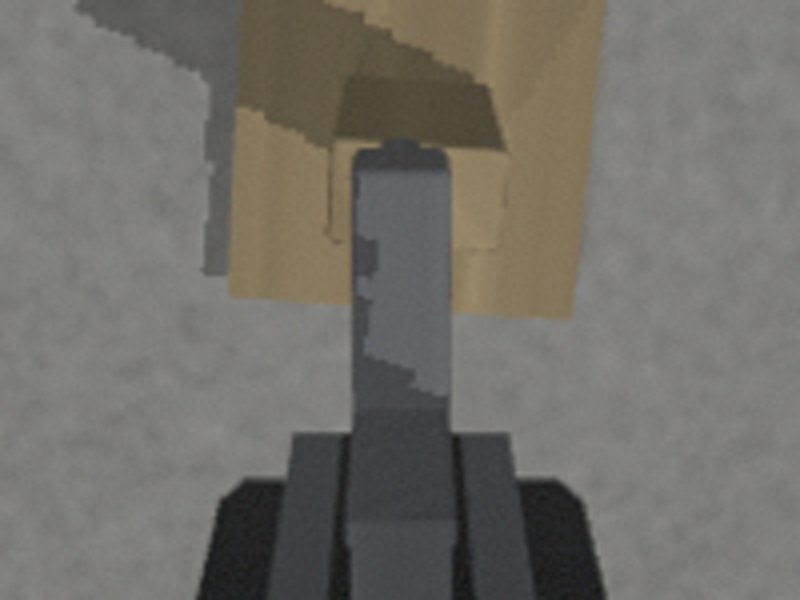

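```bash
python3 - <<'E'
from h import *
import pickle
from scipy.spatial.transform import Rotation as Ro
c,s=pickle.load(open('w7.pkl','rb'))
q=s['eef_rot'];R=Ro.from_quat([*q[1:],q[0]]).as_matrix();t=s['tcp_pos']
print('yaw',np.degrees(np.arctan2(R[1,1],R[0,1])))
for dz in (0,2,4):
  for u,v in [(403,170),(357,170),(449,170)]:
    P=back('wrist',((u+.5)/4-.5+210,(v+.5)/4-.5+180),t[2]+dz,c);print(dz,(R.T@(P-t)).round(1))
  P=back('wrist',((402+.5)/4-.5+210,(410+.5)/4-.5+180),t[2]+dz,c);print('tabfoot',(R.T@(P-t)).round(1))
P=back('wrist',((402+.5)/4-.5+210,(520+.5)/4-.5+180),t[2]+28,c);print('tabtop',(R.T@(P-t)).round(1))
E
```

```text
yaw 97.71621391750976
0 [38.5  0.5  0.1]
0 [38.5 -4.   0.1]
0 [38.5  5.1  0.1]
tabfoot [12.6  0.5  0. ]
2 [39.   0.5 -1.9]
2 [39.  -4.  -1.9]
2 [39.   5.  -1.9]
tabfoot [13.5  0.5 -2. ]
4 [39.5  0.5 -3.9]
4 [39.5 -3.9 -3.9]
4 [39.5  4.9 -3.9]
tabfoot [14.4  0.5 -4. ]
tabtop [ 14.5   0.4 -28. ]
```

>>> arm_command(
  increments=[
    [20,-50,0,0,0,-4],
    [40,-100,0,0,0,-8],
    [60,-150,0,0,0,-12],
    [80,-200,0,0,0,-14.2],
    [95,-240,0,0,0,-14.2],
    [97.3,-246.2,0,0,0,-14.2],
    [97.3,-246.2,-30,0,0,-14.2],
    [97.3,-246.2,-54,0,0,-14.2],
    [97.3,-246.2,-54,0,0,-14.2],
    [97.3,-246.2,-54,0,0,-14.2],
  ],
)

```text
time: 12.4
tcp_pos: [571.8, 50.0, 176.6]
eef_rot: [0.0, 0.056, 0.998, 0.0]
ft_force: [0.3, -0.1, -2.7]
width: 8.9
```

```bash
cat > look.py <<'E'
from h import *
import cv2,pickle,sys
from scipy.spatial.transform import Rotation as Ro
def look(k,scene=True):
    s=r.read_state();c=optics.calibration('wrist');im=optics.snapshot('wrist')
    q=s['eef_rot'];R=Ro.from_quat([*q[1:],q[0]]).as_matrix()
    print(s['time'],s['tcp_pos'].round(1),'yaw',np.degrees(np.arctan2(R[1,1],R[0,1])).round(2),s['width'],s['ft_force'].round(1))
    cv2.imwrite(f'pics/w{k}.png',im[:,:,::-1]);pickle.dump((c,s),open(f'w{k}.pkl','wb'))
    cv2.imwrite(f'pics/w{k}c.png',cv2.resize(im[150:300,220:420,::-1],None,fx=4,fy=4,interpolation=cv2.INTER_CUBIC))
    a=optics.snapshot('scene');b=optics.snapshot('side')
    A=cv2.resize(a[200:290,300:400,::-1],None,fx=4,fy=4,interpolation=cv2.INTER_CUBIC)
    B=cv2.resize(b[155:245,290:390,::-1],None,fx=4,fy=4,interpolation=cv2.INTER_CUBIC)
    cv2.imwrite(f'pics/ss{k}.png',np.hstack([A,B]))
look(sys.argv[1])
E
python3 look.py 8
```

```text
12.4 [571.8  50.  176.6] yaw 83.55 8.858577020163645 [ 0.3 -0.1 -2.7]
```

View pics/w8c.png

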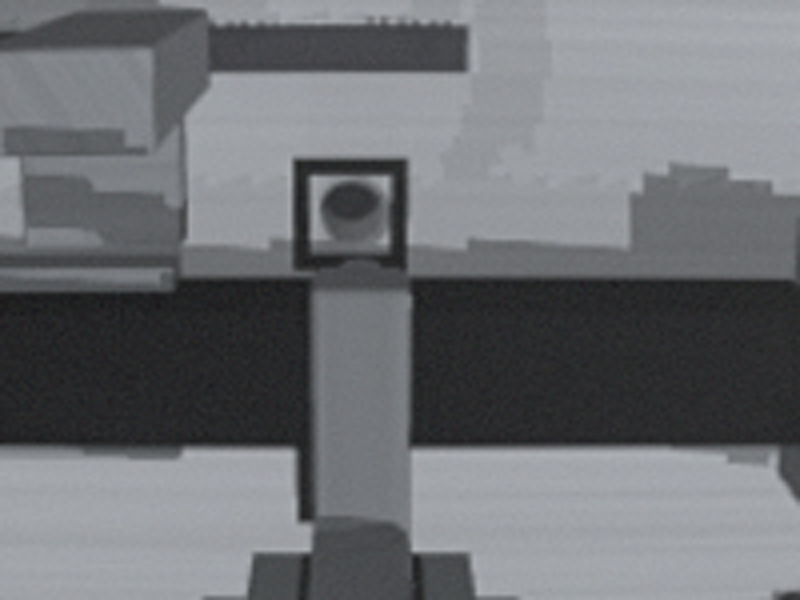

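View pics/ss8.png

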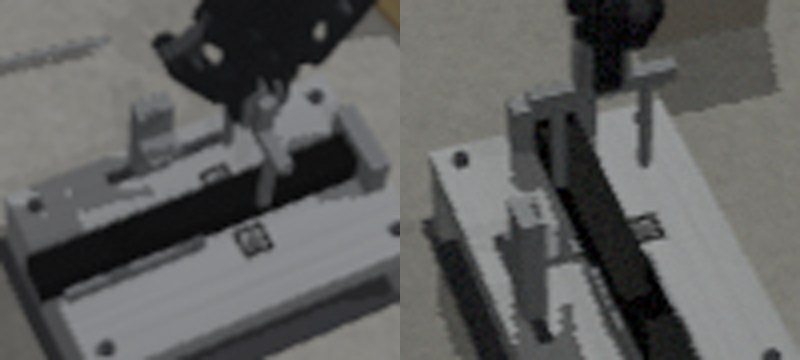

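>>> arm_command(
  increments=[
    [-0.6,-1.4,-20,0,0,0],
    [-0.6,-1.4,-34,0,0,0],
    [-0.6,-1.4,-36,0,0,0],
    [-0.6,-1.4,-36,0,0,0],
  ],
)

```text
time: 13.05
tcp_pos: [571.3, 48.1, 140.6]
eef_rot: [0.0, 0.057, 0.998, -0.0]
ft_force: [-0.3, -0.7, -2.2]
width: 9.1
```

```bash
python3 look.py 9
```

```text
13.05 [571.3  48.1 140.6] yaw 83.51 9.136890767997166 [-0.3 -0.7 -2.2]
```

View pics/w9c.png

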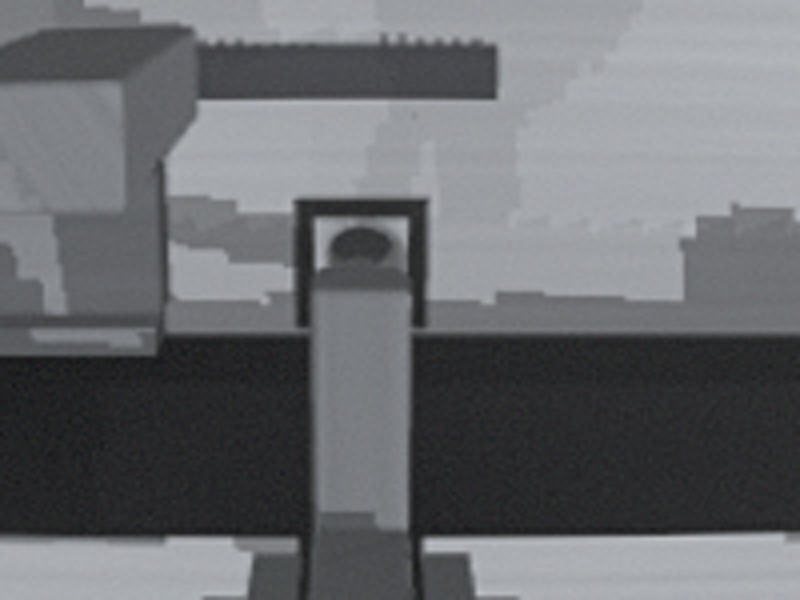

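View pics/ss9.png

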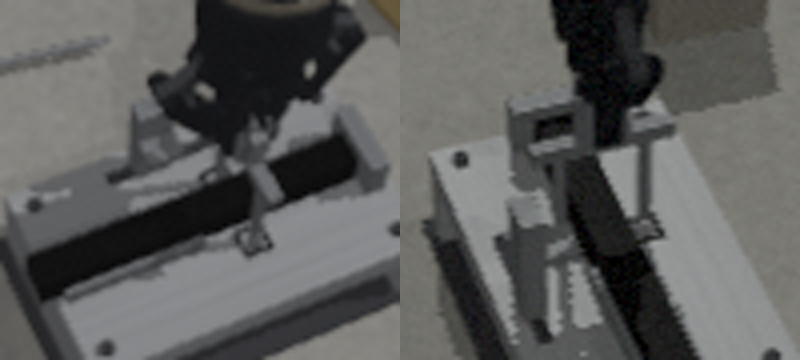

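```bash
python3 - <<'E'
import cv2,numpy as np
a=cv2.imread('pics/ss9.png')
A=cv2.resize(a[190:270,215:295],(400,400),interpolation=cv2.INTER_CUBIC);B=cv2.resize(a[195:255,615:675],(400,400),interpolation=cv2.INTER_CUBIC)
cv2.imwrite('pics/ss9z.png',cv2.convertScaleAbs(np.hstack([A,B]),alpha=1.5))
E
```

```text
(no output)
```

View pics/ss9z.png

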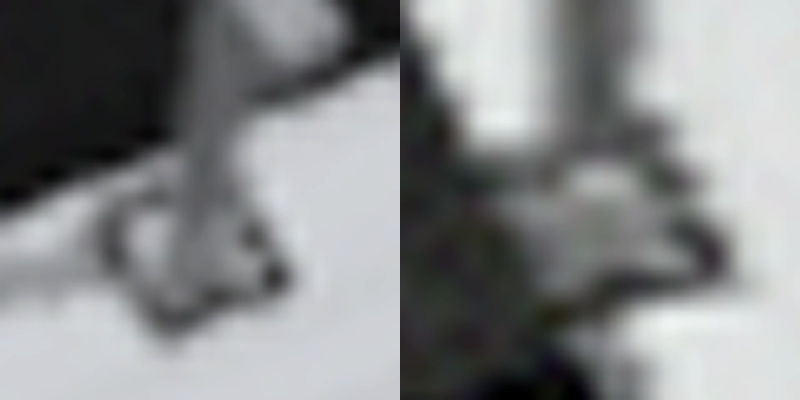

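>>> arm_command(
  increments=[
    [0,0,-3,0,0,0],
    [0,0,-6,0,0,0],
    [0,0,-8,0,0,0],
    [0,0,-10,0,0,0],
    [0,0,-11,0,0,0],
  ],
)

```text
time: 13.82
tcp_pos: [571.0, 48.0, 129.1]
eef_rot: [-0.0, 0.057, 0.998, -0.0]
ft_force: [-0.4, -0.1, -1.7]
width: 8.7
```

>>> arm_command(
  increments=[
    [0,0,-2,0,0,0],
    [0,0,-4,0,0,0],
    [0,0,-5,0,0,0],
  ],
)

```text
time: 14.2
tcp_pos: [571.0, 48.0, 124.1]
eef_rot: [-0.0, 0.057, 0.998, -0.0]
ft_force: [0.2, 1.1, -2.8]
width: 9.2
```

>>> arm_command(
  increments=[
    [0,0,-3,0,0,0],
    [0,0,-6,0,0,0],
    [0,0,-9,0,0,0],
    [0,0,-12,0,0,0],
  ],
)

```text
time: 14.7
tcp_pos: [571.0, 48.0, 112.0]
eef_rot: [-0.0, 0.057, 0.998, -0.0]
ft_force: [-0.7, -0.6, -3.0]
width: 8.9
```

```bash
python3 look.py 10
```

```text
14.7 [571.  48. 112.] yaw 83.51 8.946849186404348 [-0.7 -0.6 -3. ]
```

View pics/w10c.png

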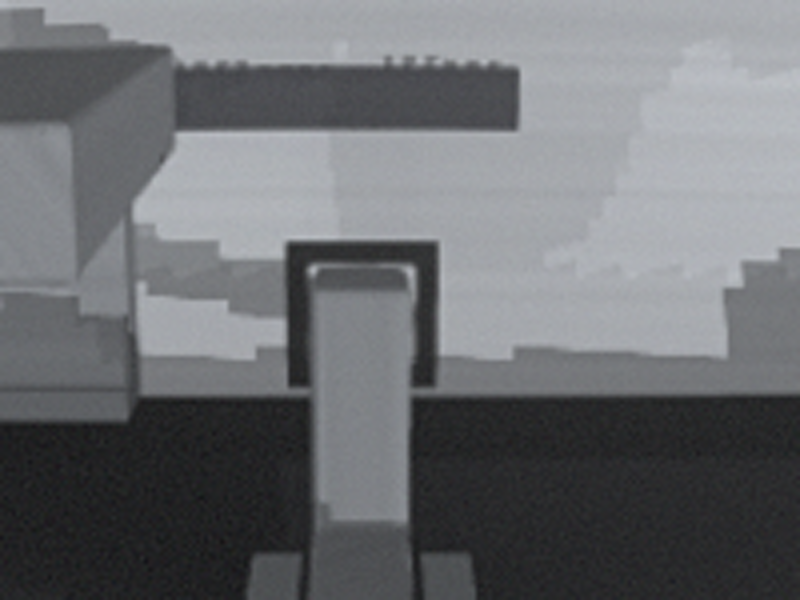

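View pics/ss10.png

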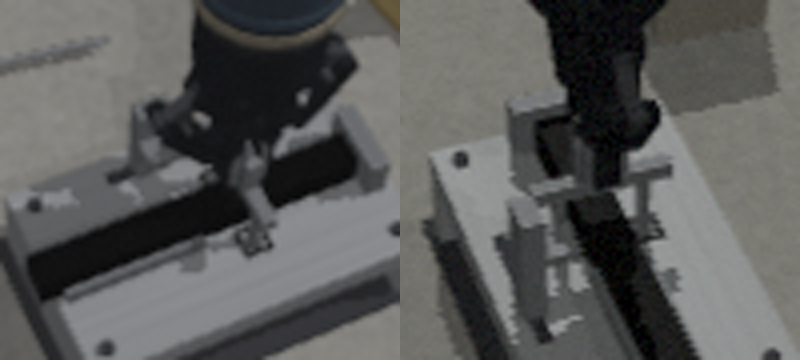

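>>> arm_command(
  increments=[
    [0,0,-2,0,0,0],
    [0,0,-4,0,0,0],
    [0,0,-6,0,0,0],
    [0,0,-8,0,0,0],
    [0,0,-9,0,0,0],
  ],
)

```text
time: 15.48
tcp_pos: [571.3, 48.1, 103.8]
eef_rot: [0.0, 0.057, 0.998, 0.0]
ft_force: [-2.0, 0.2, 5.7]
width: 9.4
```

>>> arm_command(
  increments=[
    [0,0,-2,0,0,0],
    [0,0,-4,0,0,0],
    [0,0,-5,0,0,0],
    [0,0,-6,0,0,0],
  ],
)

```text
time: 15.98
tcp_pos: [571.3, 48.1, 97.8]
eef_rot: [0.0, 0.057, 0.998, 0.0]
ft_force: [-0.8, -0.1, 4.4]
width: 8.8
```

>>> arm_command(
  increments=[
    [0,0,-1,0,0,0],
    [0,0,-2,0,0,0],
    [0,0,-2,0,0,0],
  ],
)

```text
time: 16.35
tcp_pos: [571.4, 48.0, 96.9]
eef_rot: [0.001, 0.057, 0.998, 0.0]
ft_force: [-5.1, -0.5, 18.0]
width: 9.0
```

>>> arm_command(
  increments=[
    [0,0,1.5,0,0,0],
    [0,0,1.5,0,0,0],
    [0,0,1.5,0,0,0],
    [0,0,1.5,0,0,0],
    [0,0,1.5,0,0,0],
  ],
  jaw=35,
)

```text
time: 16.98
tcp_pos: [571.0, 48.0, 96.6]
eef_rot: [-0.0, 0.057, 0.998, -0.0]
ft_force: [-0.5, -0.1, 0.2]
width: 34.8
```

>>> arm_command(
  increments=[
    [0,0,20,0,0,0],
    [0,0,60,0,0,0],
    [0,0,110,0,0,0],
    [0,0,133,0,0,0],
    [0,0,133,0,0,0],
    [0,0,133,0,0,0],
  ],
)

```text
time: 17.73
tcp_pos: [570.6, 48.0, 229.0]
eef_rot: [-0.001, 0.057, 0.998, -0.0]
ft_force: [0.3, -0.3, -0.5]
width: 35.1
```

```bash
python3 look.py 11
```

```text
17.725 [570.6  48.  229. ] yaw 83.51 35.10554343786429 [ 0.3 -0.3 -0.5]
```

View pics/w11.png

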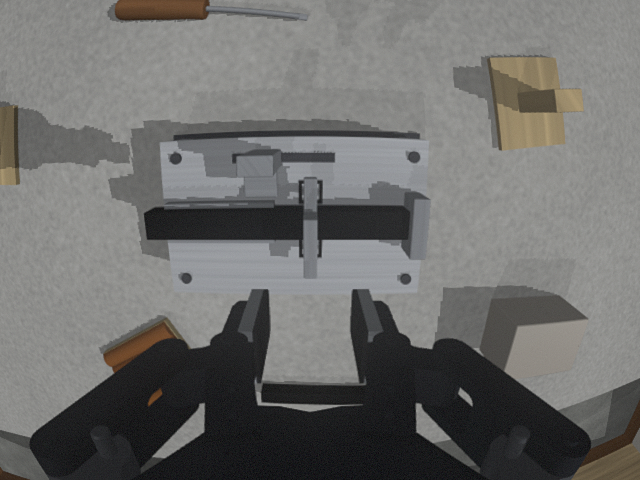

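View pics/ss11.png

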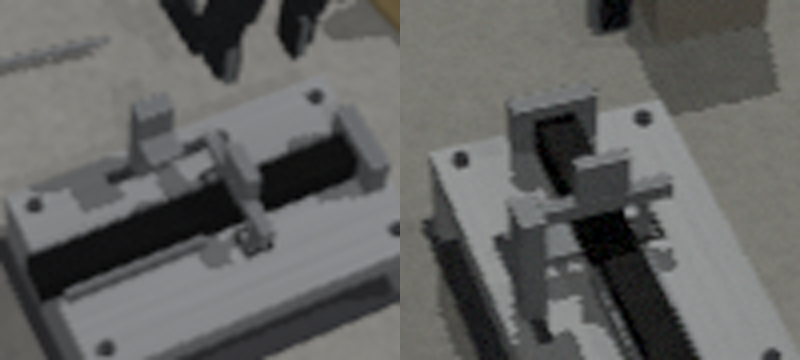

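>>> arm_command(
  increments=[
    [-30,-40,0,0,0,0],
    [-61,-80,0,0,0,0],
    [-61,-80,0,0,0,0],
    [-61,-80,-50,0,0,0],
    [-61,-80,-95,0,0,0],
    [-61,-80,-113,0,0,0],
    [-61,-80,-113,0,0,0],
  ],
  jaw=0,
)

```text
time: 18.75
tcp_pos: [509.3, -31.4, 115.1]
eef_rot: [-0.002, 0.056, 0.998, -0.0]
ft_force: [-0.2, -0.1, 0.9]
width: 0.4
```

```bash
python3 look.py 12
```

```text
18.75 [509.3 -31.4 115.1] yaw 83.54 0.4248097646690379 [-0.2 -0.1  0.9]
```

View pics/w12.png

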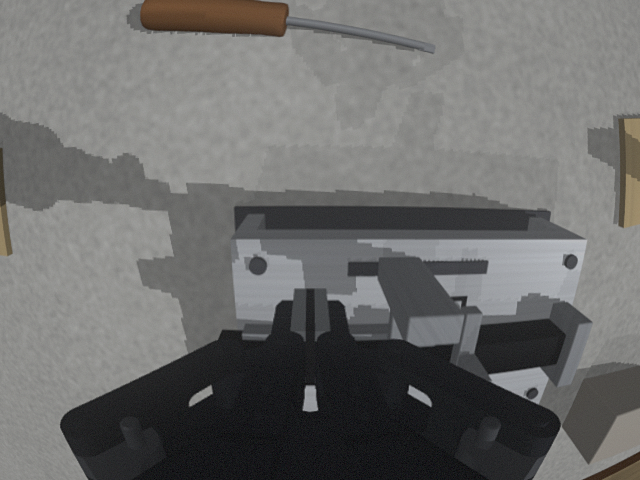

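View pics/ss12.png

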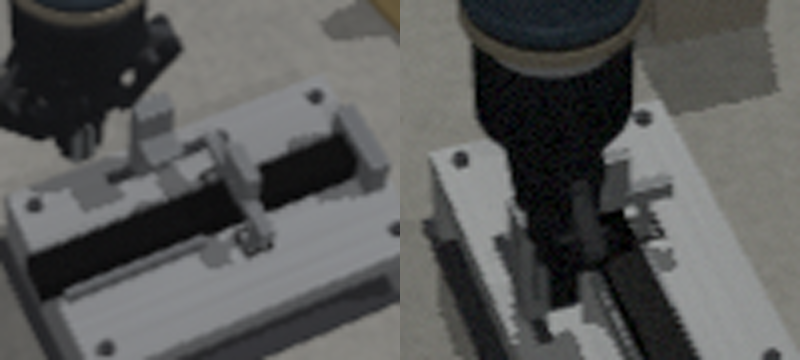

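```bash
python3 - <<'E'
from h import *
import pickle
c,s=pickle.load(open('w12.pkl','rb'))
p=[571.8,48.3,np.radians(83.5)]
def inb(P):
    d=P[:2]-p[:2];cc,ss=np.cos(p[2]),np.sin(p[2]);return np.round([cc*d[0]+ss*d[1],-ss*d[0]+cc*d[1]],1)
print(inb(s['tcp_pos']),[inb(back('wrist',u,135,c)) for u in [(392,318),(462,316),(405,347)]])
print(proj('wrist',tf(p,[(-57,60,135),(-33,60,135),(-57,46,135),(-33,46,135)]),c))
E
```

```text
[-86.2  53.1] [array([-54.6,  59.1]), array([-25.3,  58.6]), array([-47.8,  45.4])]
[[386.10746328 316.10556491]
 [444.91346779 313.80178261]
 [382.88088097 346.64371079]
 [439.59400331 343.67486446]]
```

>>> arm_command(
  increments=[
    [1,8,0,0,0,0],
    [1.8,16,0,0,0,0],
    [2.5,22,0,0,0,0],
    [3.2,28,0,0,0,0],
    [3.9,34,0,0,0,0],
    [4.5,40,0,0,0,0],
    [5.2,46,0,0,0,0],
    [5.7,50,0,0,0,0],
    [5.7,50,0,0,0,0],
  ],
)

```text
time: 20.02
tcp_pos: [515.8, 18.8, 116.7]
eef_rot: [-0.0, 0.056, 0.998, 0.0]
ft_force: [0.6, 0.1, -0.3]
width: -0.0
```

>>> arm_command(
  increments=[
    [0.3,3,0,0,0,0],
    [0.6,5,0,0,0,0],
    [0.8,7,0,0,0,0],
    [0.9,8,0,0,0,0],
  ],
)

```text
time: 20.52
tcp_pos: [516.6, 26.1, 116.7]
eef_rot: [-0.0, 0.057, 0.998, -0.0]
ft_force: [-0.5, -3.0, -0.5]
width: -0.1
```

```bash
python3 look.py 13
```

```text
20.525 [516.6  26.1 116.7] yaw 83.51 -0.07797983288760625 [-0.5 -3.  -0.5]
```

View pics/w13.png

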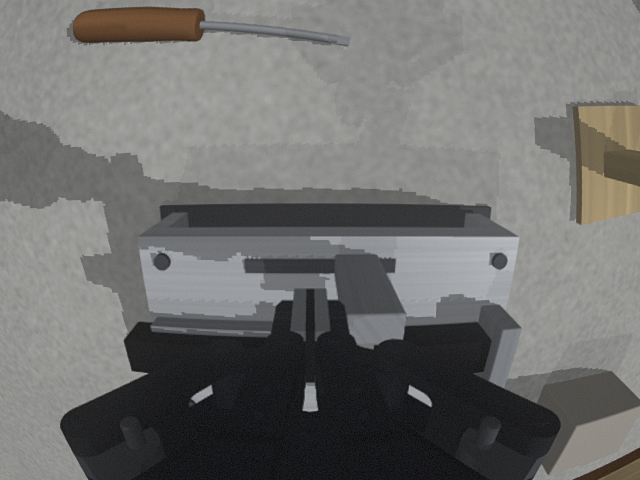

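View pics/ss13.png

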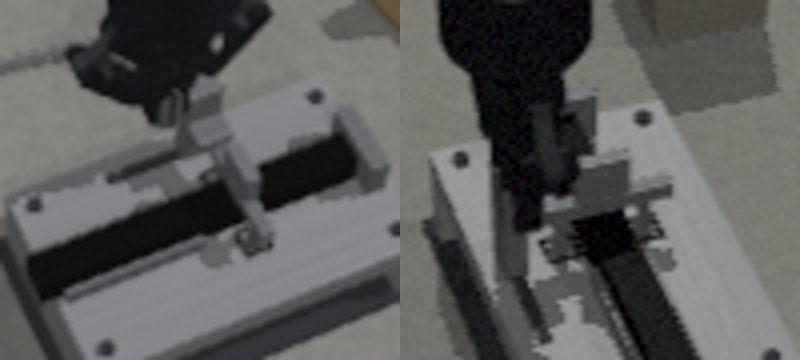

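>>> arm_command(
  increments=[
    [0.2,2,0,0,0,0],
    [0.4,4,0,0,0,0],
    [0.5,5,0,0,0,0],
  ],
)

```text
time: 21.05
tcp_pos: [516.8, 28.9, 116.7]
eef_rot: [-0.0, 0.057, 0.998, -0.001]
ft_force: [-0.9, -12.7, -0.3]
width: -0.5
```

>>> arm_command(
  increments=[
    [0.1,1,0,0,0,0],
    [0.1,1,0,0,0,0],
  ],
)

```text
time: 21.3
tcp_pos: [516.8, 28.9, 116.7]
eef_rot: [-0.0, 0.058, 0.998, -0.002]
ft_force: [-1.3, -13.9, 0.3]
width: -0.1
```

>>> arm_command(
  increments=[
    [-1,-8,0,0,0,0],
    [-3,-25,0,0,0,0],
    [-3,-25,50,0,0,0],
    [0,-15,100,0,0,0],
    [25,-5,113,0,0,0],
    [54,18,113,0,0,0],
    [54,18,113,0,0,0],
    [54,18,113,0,0,0],
  ],
)

```text
time: 22.3
tcp_pos: [570.7, 49.2, 229.5]
eef_rot: [-0.0, 0.057, 0.998, -0.0]
ft_force: [0.1, -0.8, -0.2]
width: -0.0
```

```bash
python3 look.py 14; python3 - <<'E'
from h import *
import cv2
for n in('scene','side'):cv2.imwrite(f'pics/f_{n}.png',optics.snapshot(n)[:,:,::-1])
E
```

```text
22.3 [570.7  49.2 229.5] yaw 83.49 -0.04280677611310717 [ 0.1 -0.8 -0.2]
```

View pics/w14.png

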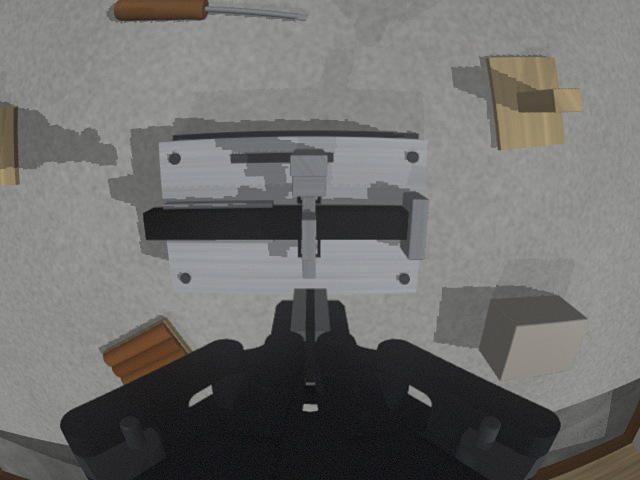

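View pics/ss14.png

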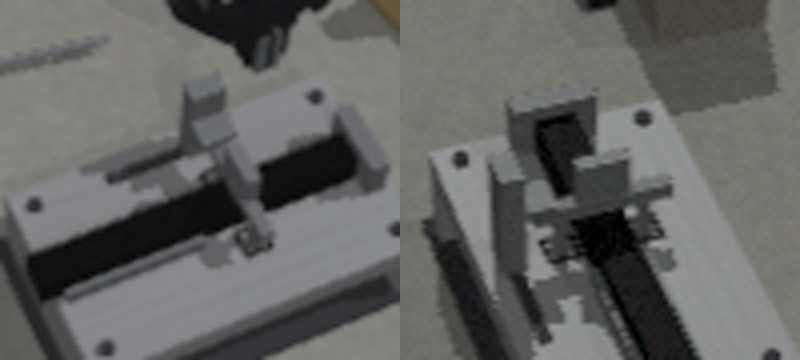

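View pics/f_scene.png

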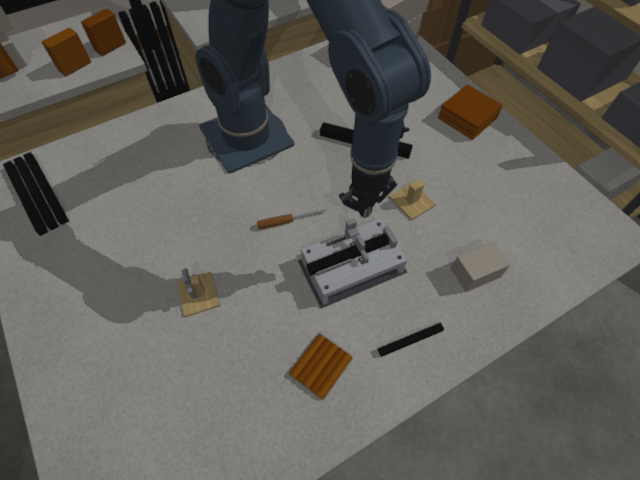

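View pics/w14c.png

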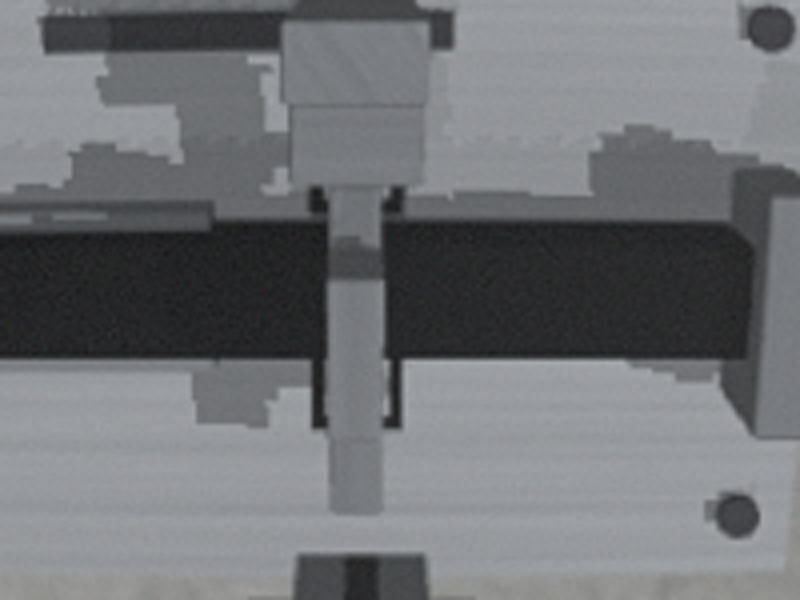

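```bash
python3 - <<'E'
from h import *
import pickle
c,s=pickle.load(open('w14.pkl','rb'))
p=[571.8,48.3,np.radians(83.5)]
u=lambda P:(proj('wrist',tf(p,P),c)-[220,150]+.5)*4-.5
print(u([(80,-12,89),(80,12,89),(80,-25,97),(80,-25,65),(0,0,89),(-12,46,135),(12,46,135)]).round(0))
E
```

```text
[[747. 365.]
 [756. 250.]
 [752. 438.]
 [716. 388.]
 [355. 307.]
 [279. 105.]
 [429. 105.]]
```

```bash
python3 -c "
from bench import order;print(order.sign_off())"
```

```text
the job is handed in; nothing more can be done
None
```

The rail is fixed in the bracket as asked, and the job was handed in at about 22 s of the 72 s allowed.

- **Rail:** I pushed it along its channel until it stopped advancing, with about 8 N on the tool. In the last wrist picture its end is within a pixel of where the stop face should be.
- **Clamp:** I chose the one on the stand at +y because its crossbar measured about 79–80 mm; the other's measured 66 mm. Its legs went into both holes without catching. Pressing took about 8 N, and it came to rest on the rail at 18 N, with the tool at the expected home height (about 97 mm). I then let go.
- **Latch:** I pushed it to its end stop, where it stalled at about 13 N. In the last picture the lip lies centred over the end of the crossbar, and the thumb piece is at about 45 mm of travel.
- **Other things:** In the final scene view the narrow clamp, tile, stone block and screwdriver look unmoved. The gripper is empty, with its tip at about 230 mm, well above everything.

**Disagreement:** the cameras differed by up to about 4 mm on the bracket's position. I used the wrist camera's estimate, and the clean insertion bore it out. No check failed.

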